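# Sort the microscope accessories into their trays

## Task

Sort the microscope accessories into the grey trays: the two objective canisters into the two-compartment tray, one in each compartment, the two small bottles into the round tray, and the filter cube into the plain square tray. Set each one down upright, standing flat on its tray's floor, without dropping it. Leave the cover-slip box and the USB stick where they lie.

Things in the scene. Friction and masses are not known exactly. Their poses are not given: they have to be found in the camera images.
- double_tray: Grey plastic tray with two equal square compartments side by side, 68 (x) x 133 (y) x 20 mm high. Walls and the one divider are 3 mm thick and rise to 20 mm (rounded rim to 22 mm); each compartment is 62 x 62 mm inside, centred at x = 0, y = +32.5 and -32.5 mm; inner floor 3 mm above the underside; fixed to the bench; origin at the centre of its underside, z up, the compartments lie along y
- square_tray: Grey plastic undivided square tray, 94 x 94 mm, rim 12 mm high, walls 3 mm thick, 88 x 88 mm inside, inner floor 3 mm above the underside; fixed to the bench; origin at the centre of its underside, z up, sides along x and y
- round_tray: Grey plastic round tray, 110 mm across, rim 10 mm high, about 102 mm across inside, undivided, inner floor 3 mm above the underside; fixed to the bench; origin at the centre of its underside, z up
- canister_white_mid (a point): Objective canister, standing: black screw base 41 mm across and 16 mm high, white plain cylindrical cover 38 mm across above it, flat top, 67 mm high in all. Rigid, about 0.11 kg. The point is on its axis half-way up (33.5 mm above its underside), z up. At the start it is on a fixed pale grey mat, 2 mm thick
- canister_black_mid (a point): Objective canister, standing: white screw base 41 mm across and 16 mm high, black plain cylindrical cover 38 mm across above it, flat top, 67 mm high in all. Rigid, about 0.11 kg. The point is on its axis half-way up (33.5 mm above its underside), z up. At the start it is on a fixed pale grey mat, 2 mm thick
- oil_bottle_mid (a point): Small brown bottle with a narrower black cap, standing, body 25 mm across, 50 mm high in all. Rigid, about 0.02 kg. The point is on its axis half-way up (25 mm above its underside), z up. At the start it is on a fixed pale grey mat, 2 mm thick
- dropper_bottle_mid (a point): Small white dropper bottle with a narrower white ribbed cap, standing, body 28 mm across, 60 mm high in all. Rigid, about 0.022 kg. The point is on its axis half-way up (30 mm above its underside), z up. At the start it is on a fixed pale grey mat, 2 mm thick
- cube_mid (a point): Filter cube, a black block with a round window in its top and in its front: 38 mm along x, 40 mm along y, 35 mm high; the two side faces across y are plain. Rigid, about 0.07 kg. The point is half-way up (17.5 mm above its underside), z up, x and y along its edges. At the start it is on a fixed pale grey mat, 2 mm thick
- coverslips_mid (a point): Bystander: small clear and white box of cover slips, 30 (x) x 34 (y) x 17 mm high, loose, to be left where it lies. The point is at its centre, 8.5 mm up. At the start it is on a fixed pale grey mat, 2 mm thick
- usb_stick_mid (a point): Bystander: USB stick lying flat, 18 (x) x 55 (y) x 8 mm high, loose, to be left where it lies. The point is at its centre, 4 mm up. At the start it is on a fixed pale grey mat, 2 mm thick

How it is judged:
By the outcome, as a careful person would: the job done as asked, in the order asked, and still so for the second after the job is handed in, with the robot touching nothing.
It also fails if it takes over 128 s, if anything falls off the work surface, if the arm or the gripper's body presses on something with over 40 N, if the wrist force passes 120 N, or if a joint passes its speed limit or range.

## Robot

A 6-joint arm with a two-finger parallel gripper is mounted at the origin on a cart in front of the work surface, level with it; the furniture and walls round the work are solid. World frame = base frame: x ahead of the robot, y to its left, z up, the work surface at z = 0. Lengths are in mm, angles in rad, forces in N, time in s.
With the tool pointing down it reaches from about 350 to 1000 mm from the base axis. Payload 7.1 kg.
Tool frame: the origin (TCP) lies at the very end of the fingers, on their centre line; the grasp point (between the pads) lies 19 mm behind it; z points along the fingers, y is the line along which they close (so a half turn about z gives the same grasp; the last joint's range is limited). The gripper opens to 85 mm and grips with 20 to 120 N. Pads are 22 mm wide; open, the fingers measure 114 mm over their backs; the gripper's body (76 mm by 85 mm) begins 54 mm behind the grasp point. The pads swing forward as they close: fully open they stand 13 mm farther back than shut.
Start: joints at [-1.204, 0.423, 1.63, -0, 1.089, -0.019], TCP at [235.204, -579.037, 231.319] pointing down, gripper open.
Joint ranges: [-3, 3], [-0.9, 2.11], [0.09, 2.58], [-1.31, 4.45], [0.11, 2.69], [-2.54, 2.54]. Speed limits (rad/s): [2.39, 2.39, 3.01, 3.14, 3.14, 3.14].

## Interface

Orientations are given as [roll, pitch, yaw] about the fixed x, y, z axes, in that order (R = Rz(yaw) Ry(pitch) Rx(roll)).
In Python, from rig import telemetry, eyes, workorder gives the robot as it stands. The module is installed in compiled form; this text tells all that it offers.
- The arm moves only by the tool carry_out, never from a script. Its argument "series" is one flat list of numbers, 5 for each row, row after row: the shift along the world's x, y, z in mm, then the turn about the world's z in rad, then the opening, from -1 (shut) to 1 (fully open). A call has 1 to 20 rows; each row is the pose to reach, as a shift and turn from the pose commanded when the call began; what a row does not reach only later rows make up. A row lasts 1/8 s, in which the tool goes at most 62.5 mm and 10.7 degrees, less where a joint would pass 70% of its speed; a pose out of reach is approached as far as the arm can. A call with a gripper value outside its range is refused whole. The fingers move at their own pace and stop on an object; "squeeze" is the grip in N (left out, the last holds). Time passes only in rows, so rows that repeat a pose let the fingers close. It gives the time, the measured TCP pose, the force, the opening and the grip force at its end, in the units of the state.
- telemetry.get_obs(): the state, without advancing time (a new reading comes with each control period).
- eyes.capture(name): name is "scene" or "top" or "wrist"; returns a dict with "frame" (480x640x3 uint8, red, green, blue), "range_z" (480x640 float32, mm along the optical axis (not along the pixel's ray), 0 where there is no reading), "camera_matrix" (3x3 intrinsics, pixels), "position" and "rotation" of the camera in the world. Camera axes: x right, y up, looking along -z (the intrinsics and any distortion apply to the point x, -y, -z); pixel columns grow to the right and rows downward; lengths in mm; the calibration is good to about 2 mm. A picture is of the moment at which its call begins.
- workorder.job_done(): hands the job in; it is judged then, once.
The state is a dict: "t": time; "qpos": joint angles; "qvel": joint speeds; "effort": joint torques, N m; "eef_pos": TCP position; "orientation": TCP orientation; "force": force on the tool from outside, world axes, zero at the start; "ft_torque": the same for the moment, N m; "gripper_width": finger opening in mm; "grasp_force": force on a finger pad.
Only numpy, scipy, OpenCV 4.12 (cv2) and the standard library are available. Lean on these libraries where they do the work, as an engineer would, in place of code of your own. Each camera call takes 0.05 s, during which the arm holds its last target. There are 200 camera calls.

## Working session

There is one attempt and no reset: what is moved stays moved. The work goes in short steps, Python scripts to look and compute and a tool call to move; the robot and the scene stay as the last step left them, time stands still between calls to the robot, and variables do not carry over. Pictures are saved under pics/ and viewed, at most 14 in all, crops included, and the job is handed in when it is done.

Besides the shell and the picture viewer there is one more tool, called after ">>>" as name(argument=value, ...) on one line, values as JSON. carry_out: Moves the arm, as the interface text tells. Its arguments: {"type":"object","properties":{"series":{"type":"array","items":{"type":"number"}},"squeeze":{"type":"number"}},"required":["series"]}

```bash
mkdir -p pics
cat > h.py <<'E'
import numpy as np, cv2
from rig import telemetry, eyes, workorder
def cap(n,save=None):
    c=eyes.capture(n)
    if save: cv2.imwrite('pics/'+save,c['frame'][:,:,::-1])
    return c
def cloud(c):
    K=c['camera_matrix'];z=c['range_z'];v,u=np.mgrid[:480,:640]
    p=np.stack([(u-K[0,2])/K[0,0]*z,-(v-K[1,2])/K[1,1]*z,-z],-1)
    return p@np.array(c['rotation']).T+c['position']
def ray(c,u,v,h):
    K=c['camera_matrix'];d=np.array(c['rotation'])@[(u-K[0,2])/K[0,0],-(v-K[1,2])/K[1,1],-1]
    o=np.array(c['position']);return o+d*(h-o[2])/d[2]
E
python3 - <<'E'
from h import *
o=telemetry.get_obs();print(o)
for n in('top','scene'):
    c=cap(n,n+'1.png');np.savez(n+'1.npz',**c);print(n,c['position'],c['camera_matrix'],c['rotation'],[k for k in c])
E
```

```text
{'t': 0.0, 'qpos': array([-1.20399356e+00,  4.23801957e-01,  1.63067355e+00, -2.45830797e-05,
        1.08858803e+00, -1.89940054e-02]), 'qvel': array([-0.00175783, -0.00015427,  0.00219774, -0.00078958, -0.00084841,
        0.00045021]), 'effort': array([-9.80210207e-04, -5.57394505e+01, -2.81745154e+01, -1.49281068e-04,
        7.28997824e-03, -2.37538842e-06]), 'eef_pos': array([ 235.01708102, -578.55849074,  230.57642405]), 'orientation': array([-3.14012163e+00, -6.17695832e-06,  3.85808184e-01]), 'force': array([-0.7704184 ,  0.61205264, -0.80778082]), 'ft_torque': array([-0.00016795, -0.03261969,  0.01179876]), 'grasp_force': 0.0, 'gripper_width': 85.38082331409585}
top [ 335.68371115   -8.93040349 1040.38640493] [[525.91256957   0.         323.01210272]
 [  0.         525.91256957 244.12344971]
 [  0.           0.           1.        ]] [ 0.19569048 -0.0051627  -1.57936946] ['frame', 'range_z', 'camera_matrix', 'position', 'rotation']
scene [-168.07387063  537.321182    917.29710199] [[583.20263315   0.         314.62143544]
 [  0.         583.20263315 240.44777473]
 [  0.           0.           1.        ]] [ 0.79042215  0.01613622 -2.26227723] ['frame', 'range_z', 'camera_matrix', 'position', 'rotation']
```

```bash
cat >> h.py <<'E'
from scipy.spatial.transform import Rotation as Ro
_cap=cap
def cap(n,save=None):
    c=dict(_cap(n,save)); c['rotation']=Ro.from_euler('xyz',c['rotation']).as_matrix(); return c
def load(f):
    c=dict(np.load(f)); c['rotation']=Ro.from_euler('xyz',c['rotation']).as_matrix(); return c
E
python3 - <<'E'
from h import *
for n in('top','scene'):
    c=load(n+'1.npz');P=cloud(c);np.set_printoptions(precision=0,suppress=True)
    print(n,(c['range_z']==0).mean());print(P[::60,::80].reshape(-1,3)[:].tolist()[20:44:3])
    z=P[...,2];ok=c['range_z']>0
    m=(ok&(z>13)&(z<200)).astype('uint8')
    k,l,s,ce=cv2.connectedComponentsWithStats(m)
    for i in range(1,k):
        if s[i,4]>60:
            q=P[l==i];zt=np.percentile(q[:,2],95);t=q[q[:,2]>zt-5]
            print(s[i],'zt%.0f'%zt,'min',q.min(0),'max',q.max(0),'topmean',t.mean(0),'ext',np.ptp(t,axis=0))
E
```

```text
top 0.004192708333333333
[[809.3957057745622, -11.990638693077113, 0.49279588416834486], [774.0787921590577, -485.80557712462667, 71.54677558164451], [679.1211038856604, 318.95705355664154, 0.4767685564881958], [675.0239293771683, -176.04821393764368, 2.5853826943471176], [552.4356965387876, 625.9855499253857, 13.284598277793293], [551.1795121017069, 151.06982737312097, 2.095341379157162], [548.0075172829816, -333.7928031833959, -0.1733424233484584], [430.85580498240665, 452.1866746799574, 25.419864553975913]]
[  0  25  19  19 198] zt74 min [976. 625.  20.] max [982. 667.  86.] topmean [979. 632.  76.] ext [ 5. 10. 17.]
[ 610   43   30   40 1050] zt101 min [ 885. -685.   13.] max [ 971. -633.  113.] topmean [ 906. -637.  103.] ext [33.  9. 17.]
[ 242   45  135   54 6569] zt120 min [ 852. -122.   13.] max [911. 138. 124.] topmean [884.  13. 118.] ext [ 57. 258.   9.]
[393  45  26  27 100] zt59 min [ 913. -222.   13.] max [ 946. -163.   64.] topmean [ 944. -167.   58.] ext [ 5. 10. 10.]
[  81   47   41   40 1202] zt138 min [882. 411.  13.] max [970. 460. 154.] topmean [887. 423. 142.] 
[... 3462 characters left out ...]
   145 11305] zt193 min [602. 332.  13.] max [675. 608. 200.] topmean [667. 442. 194.] ext [ 16. 212.  12.]
[352 241  14  25 267] zt63 min [424. -81.  13.] max [451. -52.  65.] topmean [438. -67.  61.] ext [18. 17.  7.]
[191 248  72  47 620] zt24 min [548.  95.  13.] max [636. 236.  26.] topmean [592. 167.  21.] ext [ 88. 141.   7.]
[ 110  314   46   38 1240] zt37 min [525. 356.  13.] max [627. 425.  41.] topmean [574. 390.  35.] ext [80. 45.  8.]
[ 457  349  124  121 6463] zt192 min [ -85. -106.   13.] max [108.  74. 200.] topmean [-18.  53. 194.] ext [131.  81.  13.]
[    0   367   177   113 10093] zt28 min [358. 416.  13.] max [500. 681.  35.] topmean [458. 552.  25.] ext [116. 263.  12.]
```

View pics/top1.png

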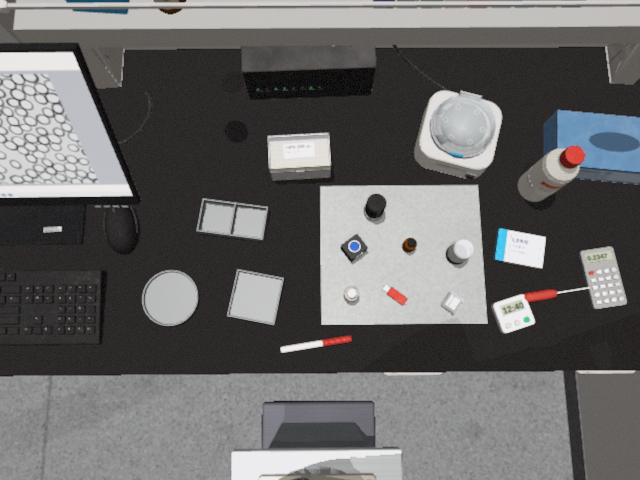

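View pics/scene1.png

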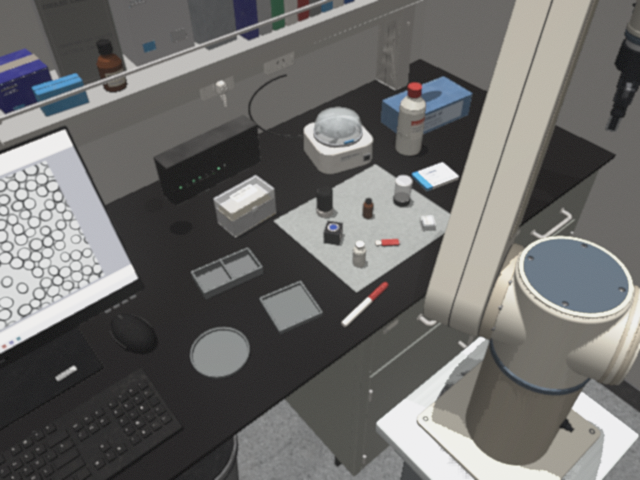

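Run:
```python
from h import *
np.set_printoptions(precision=1,suppress=True)
R={'double':(591,165,70,95,6,30),'square':(450,120,75,75,6,20),'round':(440,290,80,80,5,20),'cube':(530,-75,35,35,25,45),'slip':(422,-265,30,30,10,30),'usb':(440,-155,45,45,6,20),
'oil':(534,-184,18,18,40,60),'drop':(437,-68,18,18,50,70),'blk':(608,-117,28,28,60,80),'wht':(517,-279,28,28,60,80),'blkb':(608,-117,28,28,5,80),'whtb':(517,-279,28,28,5,80)}
for n in('top','scene'):
    c=load(n+'1.npz');P=cloud(c);ok=c['range_z']>0
    for k,(x,y,dx,dy,a,b) in R.items():
        m=ok&(abs(P[...,0]-x)<dx)&(abs(P[...,1]-y)<dy)&(P[...,2]>a)&(P[...,2]<b)
        q=P[m]
        if len(q)<5: print(n,k,len(q));continue
        r=cv2.minAreaRect(q[:,:2].astype('float32'));cc=cv2.minEnclosingCircle(q[:,:2].astype('float32'))
        print(n,k,len(q),np.array(r[0]),np.array(r[1]),'%.1f'%r[2],'circ',np.array(cc[0]),'%.1f'%cc[1],'z',np.percentile(q[:,2],[5,50,95]))
```

```text
top double 792 [598.  148.8] [165.5 101.8] 76.6 circ [580.9 152.4] 88.8 z [ 6.3 18.6 23.6]
top square 474 [436.6 118. ] [116.8 114.7] 64.2 circ [442.6 122.2] 74.8 z [ 6.3 10.6 14.4]
top round 660 [446.  289.7] [147.8 138.7] 86.1 circ [450.9 280. ] 90.8 z [ 5.1  7.1 11.9]
top cube 400 [529.2 -77.5] [37.6 40.6] 36.1 circ [529.4 -76.6] 25.6 z [31.5 36.  39.3]
top slip 289 [ 421.  -266.4] [30.5 34.7] 54.7 circ [ 421.6 -266.4] 21.4 z [14.1 19.3 22.8]
top usb 275 [ 439.1 -157.2] [88.2 79.5] 3.9 circ [ 437.  -160.4] 55.6 z [ 6.2  9.8 13.4]
top oil 96 [ 534.7 -185.5] [21.5 20.2] 89.1 circ [ 533.5 -186.1] 11.8 z [40.5 50.5 55. ]
top drop 86 [434.2 -69.5] [18.9 19.6] 89.9 circ [434.9 -67.8] 11.3 z [50.8 61.7 65. ]
top blk 318 [ 607.5 -118.9] [36.9 36.7] 63.1 circ [ 607.5 -119.1] 19.5 z [64.3 68.9 71.7]
top wht 334 [ 516.7 -280.8] [36.7 36.9] 45.9 circ [ 517.5 -281. ] 19.5 z [64.5 69.  72.1]
top blkb 484 [ 605.2 -119.7] [51.  45.6] 68.1 circ [ 608.4 -116.4] 29.9 z [ 9.8 67.5 71.4]
top whtb 532 [ 517.1 -279.1] [53.6 48.8] 3.9 circ [ 516.5 -277.5] 33.4 z [ 8.8 67.4 71.8]
scene double 987 [587.3 1
[... 370 characters left out ...]
 [31.4 37.5] 51.8 circ [ 422.9 -266.6] 23.3 z [11.4 18.8 22.3]
scene usb 171 [ 446.6 -153.1] [74.7 83.2] 0.2 circ [ 438.1 -152.5] 50.1 z [ 6.2  9.5 13.1]
scene oil 70 [ 534.7 -181.4] [20.  23.2] 0.1 circ [ 534.6 -182.2] 12.5 z [40.5 46.9 54.3]
scene drop 80 [437.8 -67.3] [19.9 21. ] 62.1 circ [437.5 -65.2] 11.8 z [50.4 60.2 63.8]
scene blk 185 [ 608.7 -116.2] [36.7 37.5] 74.0 circ [ 608.7 -115.9] 20.5 z [61.6 68.4 72. ]
scene wht 181 [ 519.2 -278.1] [36.9 41.2] 44.6 circ [ 518.8 -279.1] 21.4 z [61.8 68.7 72.2]
scene blkb 515 [ 608.5 -118.6] [56.  48.8] 5.6 circ [ 606.4 -116.2] 32.7 z [ 6.6 47.1 70.9]
scene whtb 506 [ 517.7 -277.8] [57.7 43.8] 15.8 circ [ 517.9 -279.2] 34.5 z [ 7.  46.6 70.8]
```

Run:
```python
from h import *
np.set_printoptions(precision=1,suppress=True)
for n in('top','scene'):
    c=load(n+'1.npz');g=cv2.cvtColor(c['frame'],cv2.COLOR_RGB2GRAY);P=cloud(c)
    for k,x,y,h,s in(('double',591,165,22,95),('square',442,122,12,75),('round',440,290,10,80)):
        m=((g>60)&(abs(P[...,0]-x)<s)&(abs(P[...,1]-y)<s)).astype('uint8')
        cs=cv2.findContours(m,cv2.RETR_EXTERNAL,cv2.CHAIN_APPROX_NONE)[0]
        ct=max(cs,key=cv2.contourArea)[:,0]
        q=np.array([ray(c,u,v,h)[:2] for u,v in ct],dtype='float32')
        r=cv2.minAreaRect(q);e=cv2.fitEllipse(q)
        print(n,k,np.array(r[0]),np.array(r[1]),'%.1f'%r[2],'ell',np.array(e[0]),np.array(e[1]))
```

```text
top double [591. 165.] [135.4  72.7] 81.9 ell [591.  165.1] [ 78.4 166. ]
top square [436.6 117.6] [96.6 96.4] 78.8 ell [436.7 117.8] [111.3 111.7]
top round [437.3 285.1] [111.5 109.5] 89.5 ell [436.5 285.2] [109.9 110.3]
scene double [225.9 343.1] [100.1  97.1] 89.9 ell [224.7 335.2] [100.4 106.2]
scene square [436.5 118.3] [ 99.6 103.7] 78.5 ell [437.  118.2] [114.9 117.1]
scene round [438.1 284.9] [112.  113.3] 49.8 ell [437.9 284.9] [111.4 113.5]
```

>>> carry_out(series=[283,299.5,-31,1.044,1,283,299.5,-31,1.044,1,283,299.5,-31,1.044,1,283,299.5,-31,1.044,1,283,299.5,-31,1.044,1,283,299.5,-31,1.044,1,283,299.5,-31,1.044,1,283,299.5,-31,1.044,1,283,299.5,-31,1.044,1,283,299.5,-31,1.044,1,283,299.5,-31,1.044,1], squeeze=30)

```text
t: 1.48
eef_pos: [517.6, -280.5, 200.4]
orientation: [3.142, 0.0, 1.428]
force: [0.2, 0.4, -0.5]
gripper_width: 85.2
grasp_force: 0.0
```

Run:
```python
from h import *
np.set_printoptions(precision=2,suppress=True)
o=telemetry.get_obs();print({k:o[k] for k in('t','eef_pos','orientation','force','gripper_width','qpos')})
c=cap('wrist','w1.png');print(c['position'],c['rotation'],c['camera_matrix'])
P=cloud(c);ok=c['range_z']>0
m=ok&(P[...,2]>62)&(P[...,2]<76);k,l,s,ce=cv2.connectedComponentsWithStats(m.astype('uint8'))
for i in range(1,k):
    if s[i,4]>200:
        q=P[l==i];print(s[i],cv2.minEnclosingCircle(q[:,:2].astype('float32')),np.median(q,0))
```

```text
{'t': 1.475, 'eef_pos': array([ 517.56, -280.45,  200.44]), 'orientation': array([3.14, 0.  , 1.43]), 'force': array([ 0.19,  0.38, -0.46]), 'gripper_width': 85.19034235405873, 'qpos': array([-0.52,  0.41,  1.74, -0.  ,  1.  , -0.37])}
[ 528.32 -207.05  342.33] [[ 0.99  0.14  0.04]
 [-0.14  0.95  0.29]
 [-0.   -0.29  0.96]] [[376.87   0.   318.91]
 [  0.   376.87 243.07]
 [  0.     0.     1.  ]]
[ 526   83  114  210 9585] ((743.0108642578125, -288.9112548828125), 82.82551574707031) [ 705.85 -267.06   65.95]
[ 295  205   51   50 1952] ((518.1107788085938, -281.7254943847656), 19.357343673706055) [ 518.33 -280.26   68.39]
[502 359  43  19 261] ((670.7713623046875, -424.89080810546875), 16.184123992919922) [ 667.99 -419.65   69.23]
```

View pics/w1.png

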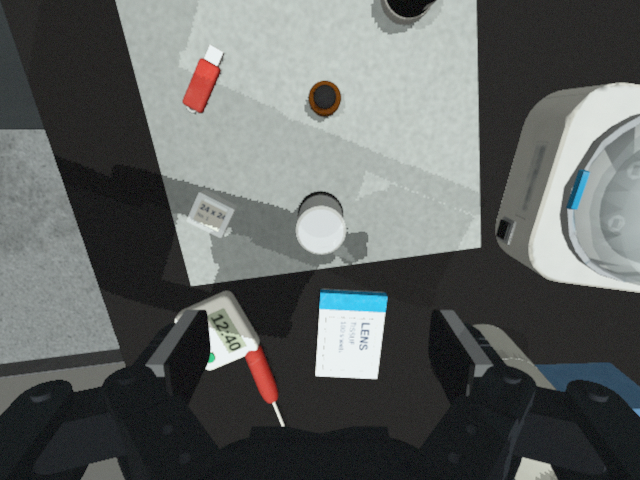

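>>> carry_out(series=[0,-0.5,-60,0,1,0,-0.5,-120,0,1,0,-0.5,-155,0,1,0,-0.5,-171,0,1,0,-0.5,-171,0,1,0,-0.5,-171,0,-1,0,-0.5,-171,0,-1,0,-0.5,-171,0,-1,0,-0.5,-171,0,-1,0,-0.5,-171,0,-1,0,-0.5,-171,0,-1,0,-0.5,-171,0,-1], squeeze=40)

```text
t: 3.02
eef_pos: [518.9, -280.4, 30.8]
orientation: [3.14, 0.001, 1.43]
force: [-1.4, 0.6, 6.6]
gripper_width: 37.1
grasp_force: 39.6
```

>>> carry_out(series=[0,0,50,0,-1,0,0,100,0,-1,10,60,100,0,-1,20,120,100,0,-1,30,180,100,0,-1,40,240,100,0,-1,50,300,100,0,-1,60,360,100,0,-1,68,415,100,0,-1,74,455,100,0,-1,77.5,477,100,0,-1,77.5,477,100,0,-1,77.5,477,100,0,-1])

```text
t: 4.65
eef_pos: [595.4, 195.7, 129.2]
orientation: [-3.141, 0.001, 1.429]
force: [0.6, -0.6, -0.7]
gripper_width: 37.0
grasp_force: 40.7
```

Run:
```python
from h import *
np.set_printoptions(precision=2,suppress=True)
o=telemetry.get_obs();print({k:o[k] for k in('t','eef_pos','orientation','force','gripper_width','qpos')})
c=cap('wrist','w2.png');np.savez('w2.npz',**c)
P=cloud(c)
g=cv2.cvtColor(c['frame'],cv2.COLOR_RGB2GRAY)
m=((g>60)&(abs(P[...,0]-591)<60)&(abs(P[...,1]-165)<95)&(P[...,2]<30)).astype('uint8')
cs=cv2.findContours(m,cv2.RETR_EXTERNAL,cv2.CHAIN_APPROX_NONE)[0];ct=max(cs,key=cv2.contourArea)[:,0]
q=np.array([ray(c,u,v,22)[:2] for u,v in ct],dtype='float32');print(cv2.minAreaRect(q))
m=(abs(P[...,0]-437)<80)&(abs(P[...,1]-118)<65)&(P[...,2]<30)&(g>60)
cs=cv2.findContours(m.astype('uint8'),cv2.RETR_EXTERNAL,cv2.CHAIN_APPROX_NONE)[0];ct=max(cs,key=cv2.contourArea)[:,0]
q=np.array([ray(c,u,v,12)[:2] for u,v in ct],dtype='float32');print(cv2.minAreaRect(q))
```

```text
{'t': 4.65, 'eef_pos': array([595.37, 195.71, 129.21]), 'orientation': array([-3.14,  0.  ,  1.43]), 'force': array([ 0.59, -0.6 , -0.75]), 'gripper_width': 37.032200409944785, 'qpos': array([ 0.3 ,  0.55,  1.69, -0.  ,  0.9 ,  0.44])}
((591.974365234375, 199.46583557128906), (123.0398941040039, 110.36186218261719), 89.71507263183594)
((443.64306640625, 128.87989807128906), (108.26143646240234, 110.83427429199219), 83.73204040527344)
```

View pics/w2.png

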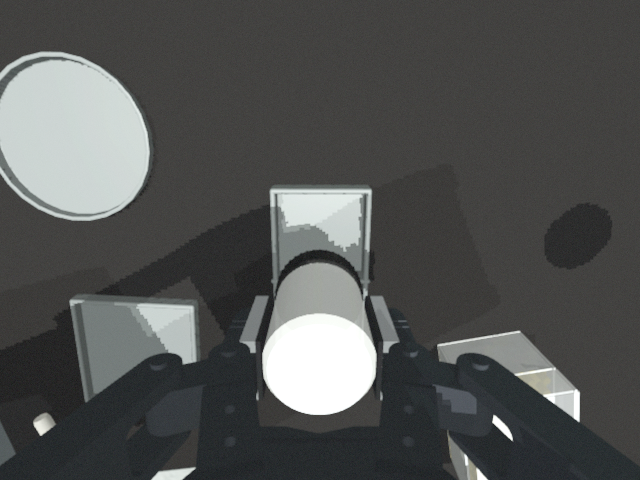

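Run:
```python
from h import *
c=load('w2.npz')
for p in((271,187),(371,187)):print(ray(c,*p,22))
m=(c['frame'].min(2)>150).astype('uint8')[:230,:160]
ct=max(cv2.findContours(m,0,1)[0],key=cv2.contourArea)[:,0]
q=np.array([ray(c,u,v,8) for u,v in ct if u>2],dtype='float32')
print(cv2.fitEllipse(q[:,:2]))
```

```text
[[-1866.095807    -744.74827702   169.98969071]
 [-8913.90575612   550.29782901   148.69172893]
 [  357.08504731    20.12039204    22.        ]]
[[ 526.19819993 -263.14789026  151.75570285]
 [2030.10499927  389.10936298   79.91752819]
 [ 357.08504731   20.12039204   22.        ]]Traceback (most recent call last):
  File "<stdin>", line 7, in <module>
cv2.error: OpenCV(4.12.0) /io/opencv/modules/imgproc/src/shapedescr.cpp:356: error: (-215:Assertion failed) n >= 0 && (depth == CV_32F || depth == CV_32S) in function 'fitEllipseNoDirect'
```

Run:
```python
from h import *
c=dict(np.load('w2.npz'))
for p in((271,187),(371,187)):print(ray(c,*p,22))
m=(c['frame'].min(2)>110).astype('uint8')[:230,:160]
ct=max(cv2.findContours(m,0,1)[0],key=cv2.contourArea)[:,0]
q=np.array([ray(c,u,v,10)[:2] for u,v in ct if u>2],dtype='float32')
print(cv2.fitEllipse(q))
```

```text
[569.00305135 236.00617876  22.        ]
[634.47168536 226.62779024  22.        ]
((439.6416015625, 282.73748779296875), (103.11622619628906, 108.40225982666016), 153.31117248535156)
```

>>> carry_out(series=[1,0.5,-40,0,-1,1,0.5,-70,0,-1,1,0.5,-88,0,-1,1,0.5,-94,0,-1,1,0.5,-96,0,-1,1,0.5,-97.5,0,-1,1,0.5,-97.5,0,-1,1,0.5,-97.5,0,-1,1,0.5,-97.5,0,-1])

```text
t: 5.82
eef_pos: [596.8, 197.6, 32.1]
orientation: [3.141, -0.0, 1.43]
force: [0.3, 0.5, -1.0]
gripper_width: 37.1
grasp_force: 40.7
```

>>> carry_out(series=[0,0,-0.7,0,-1,0,0,-0.7,0,-1,0,0,-0.7,0,-1])

```text
t: 6.2
eef_pos: [596.8, 197.6, 31.8]
orientation: [3.141, -0.0, 1.43]
force: [-1.3, 0.1, 5.0]
gripper_width: 37.3
grasp_force: 41.2
```

>>> carry_out(series=[0,0,-0.7,0,-1,0,0,-0.7,0,-1,0,0,-0.7,0,-1])

```text
t: 6.58
eef_pos: [596.9, 197.6, 31.8]
orientation: [3.141, -0.0, 1.43]
force: [-3.8, -1.3, 11.7]
gripper_width: 37.1
grasp_force: 41.8
```

>>> carry_out(series=[0,0,1,0,-1,0,0,1,0,0.5,0,0,1,0,0.5,0,0,1,0,0.5,0,0,40,0,0.6,0,0,100,0,1,2,-60,110,0,1,4,-120,110,0,1,6,-180,110,0,1,8,-240,110,0,1,11,-290,110,0,1,11.5,-315,110,0,1,11.5,-315,80,0,1,11.5,-315,40,0,1,11.5,-315,10,0,1,11.5,-315,0,0,1,11.5,-315,0,0,1,11.5,-315,0,0,-1,11.5,-315,0,0,-1,11.5,-315,0,0,-1])

```text
t: 9.07
eef_pos: [608.8, -117.6, 31.6]
orientation: [3.14, 0.0, 1.43]
force: [0.7, 0.4, 5.1]
gripper_width: 37.4
grasp_force: 39.4
```

>>> carry_out(series=[0,0,0,0,-1,0,0,0,0,-1,0,0,0,0,-1,0,0,0,0,-1])

```text
t: 9.57
eef_pos: [608.8, -117.6, 31.6]
orientation: [3.14, 0.0, 1.43]
force: [-1.0, -0.3, 5.8]
gripper_width: 37.2
grasp_force: 39.9
```

Run:
```python
from h import *
c=cap('scene');cv2.imwrite('pics/s2.png',cv2.resize(c['frame'][130:330,150:450,::-1],None,fx=2.5,fy=2.5))
```

```text
(no output)
```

View pics/s2.png

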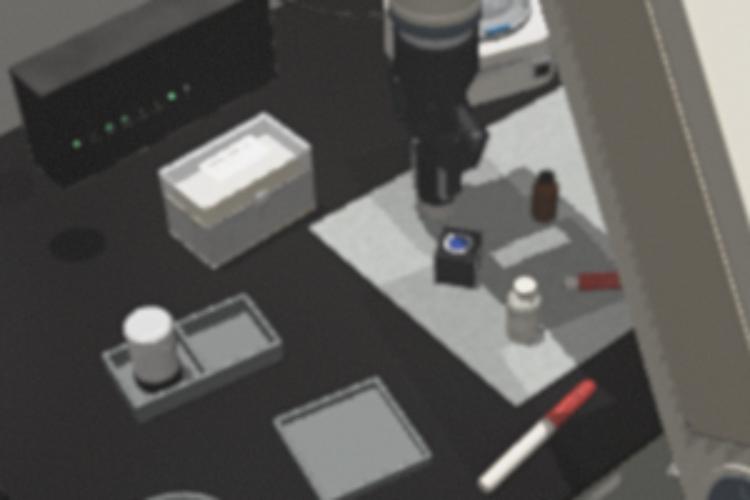

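>>> carry_out(series=[0,0,50,0,-1,0,0,100,0,-1,-5,60,100,0,-1,-10,120,100,0,-1,-15,180,100,0,-1,-19,225,100,0,-1,-21,250.5,100,0,-1,-21,250.5,80,0,-1,-21,250.5,60,0,-1,-21,250.5,30,0,-1,-21,250.5,12,0,-1,-21,250.5,5,0,-1,-21,250.5,3,0,-1,-21,250.5,2.5,0,-1,-21,250.5,2,0,-1,-21,250.5,1.3,0,-1,-21,250.5,1.3,0,-1,-21,250.5,1.3,0,-1])

```text
t: 11.88
eef_pos: [587.7, 133.1, 32.6]
orientation: [3.14, -0.0, 1.43]
force: [-1.4, -0.3, 6.3]
gripper_width: 37.2
grasp_force: 41.7
```

>>> carry_out(series=[0,0,0.7,0,-1,0,0,0.7,0,0.5,0,0,0.7,0,0.5,0,0,0.7,0,0.5,0,0,40,0,0.6,0,0,100,0,1,-10,-60,120,0,1,-20,-120,140,0,1,-30,-180,160,0,1,-40,-240,168,0,1,-50,-295,168,0,1,-52.5,-317,168,0,1,-52.5,-317,168,0,1,-52.5,-317,168,0,1])

```text
t: 13.62
eef_pos: [534.6, -183.4, 199.5]
orientation: [-3.141, -0.0, 1.43]
force: [0.1, -0.0, 0.4]
gripper_width: 84.9
grasp_force: 0.0
```

Run:
```python
from h import *
np.set_printoptions(precision=1,suppress=True)
o=telemetry.get_obs();print({k:o[k] for k in('t','eef_pos','force')})
c=cap('wrist','w3.png');np.savez('w3.npz',**c)
P=cloud(c);ok=c['range_z']>0
for n,x,y,s,a,b in(('oil',534.7,-184,20,44,60),('drop',437,-68,20,55,70),('cube',530,-76,35,32,45),('oilbody',534.7,-184,20,8,35)):
    m=ok&(abs(P[...,0]-x)<s)&(abs(P[...,1]-y)<s)&(P[...,2]>a)&(P[...,2]<b);q=P[m]
    if len(q)>9:
        f=q[:,:2].astype('float32');print(n,len(q),cv2.minEnclosingCircle(f),cv2.minAreaRect(f),np.median(q,0),np.percentile(q[:,2],[5,95]))
```

```text
{'t': 13.625, 'eef_pos': array([ 534.6, -183.4,  199.5]), 'force': array([ 0.1, -0. ,  0.4])}
oil 345 ((534.5654296875, -186.81201171875), 8.525959014892578) ((534.4400634765625, -186.6266632080078), (16.575071334838867, 16.019664764404297), 45.9581184387207) [ 534.6 -186.    51.5] [49.  52.5]
drop 626 ((437.51068115234375, -69.33019256591797), 9.377175331115723) ((437.8188781738281, -69.25212860107422), (18.30340003967285, 17.382966995239258), 70.82632446289062) [438.7 -69.5  61.3] [57.5 62.6]
cube 2727 ((530.888671875, -77.28804779052734), 25.944446563720703) ((529.9808959960938, -77.76423645019531), (37.46379470825195, 40.009063720703125), 36.4860725402832) [530.6 -77.1  35.7] [34.3 37.1]
oilbody 163 ((535.2340698242188, -184.53253173828125), 12.324469566345215) ((536.1823120117188, -179.4702606201172), (10.300722122192383, 24.648740768432617), 79.38961791992188) [ 536.7 -176.    21.5] [10.1 33.5]
```

View pics/w3.png

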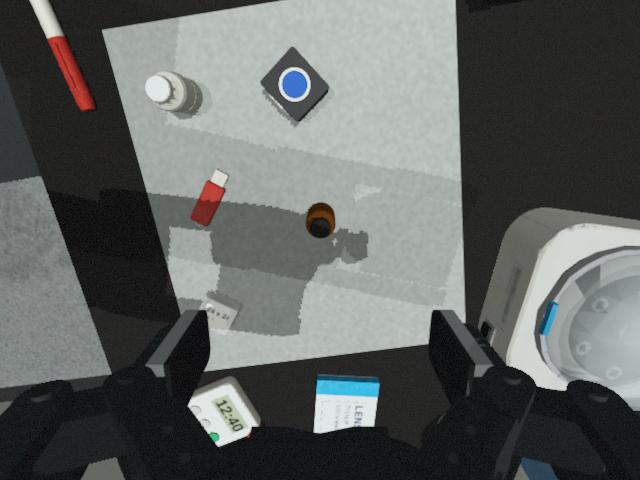

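>>> carry_out(series=[0,-1.5,-60,0,1,0,-1.5,-120,0,1,0,-1.5,-160,0,1,0,-1.5,-185,0,1,0,-1.5,-195,0,1,0,-1.5,-195,0,1,0,-1.5,-195,0,0,0,-1.5,-195,0,-0.4,0,-1.5,-195,0,-1,0,-1.5,-195,0,-1,0,-1.5,-195,0,-1,0,-1.5,-195,0,-1,0,-1.5,-195,0,-1], squeeze=20)

```text
t: 15.3
eef_pos: [535.2, -185.8, 5.4]
orientation: [3.141, 0.0, 1.43]
force: [-0.6, -0.5, 6.2]
gripper_width: 23.8
grasp_force: 19.7
```

Run:
```python
from h import *
c=cap('wrist');cv2.imwrite('pics/w4.png',c['frame'][:,:,::-1])
```

```text
(no output)
```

View pics/w4.png

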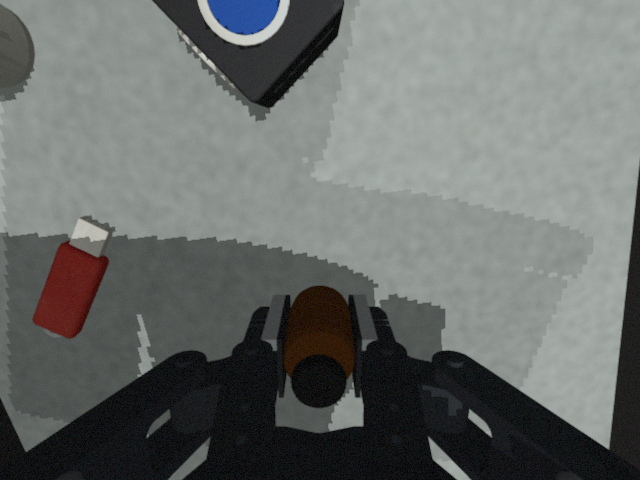

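>>> carry_out(series=[0,0,50,0,-1,0,0,100,0,-1,-12,60,100,0,-1,-24,120,100,0,-1,-36,180,100,0,-1,-48,240,100,0,-1,-60,300,100,0,-1,-72,360,100,0,-1,-84,420,100,0,-1,-92,465,100,0,-1,-97,489.5,100,0,-1,-97,489.5,80,0,-1,-97,489.5,50,0,-1,-97,489.5,22,0,-1,-97,489.5,10,0,-1,-97,489.5,4,0,-1,-97,489.5,2.5,0,-1,-97,489.5,1.7,0,-1,-97,489.5,1,0,-1,-97,489.5,1,0,-1])

```text
t: 17.85
eef_pos: [438.1, 304.3, 6.4]
orientation: [3.141, -0.001, 1.43]
force: [-1.4, 0.0, 5.0]
gripper_width: 23.7
grasp_force: 20.2
```

>>> carry_out(series=[0,0,0,0,-1,0,0,0,0,-1])

```text
t: 18.1
eef_pos: [438.1, 304.2, 6.4]
orientation: [3.141, -0.001, 1.43]
force: [-0.5, -0.1, 5.9]
gripper_width: 23.8
grasp_force: 20.3
```

Run:
```python
from h import *
c=cap('wrist');cv2.imwrite('pics/w5.png',c['frame'][:,:,::-1])
```

```text
(no output)
```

View pics/w5.png

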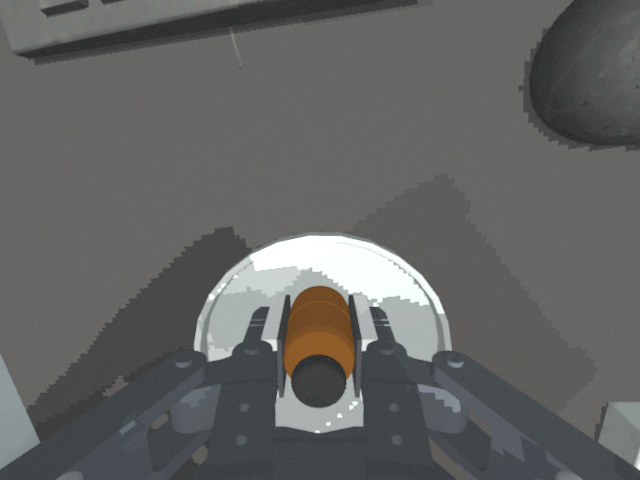

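>>> carry_out(series=[0,0,0.3,0,-1,0,0,0.3,0,-0.2,0,0,0.3,0,-0.15,0,0,0.3,0,-0.15,0,0,30,0,-0.15,0,0,80,0,0,0,-60,110,0,0.4,0,-120,110,0,0.4,0,-180,110,0,0.4,0,-240,110,0,0.4,0,-300,110,0,0.4,0,-350,110,0,0.4,-0.4,-372.7,110,0,0.4,-0.4,-372.7,100,0,0.4,-0.4,-372.7,60,0,0.4,-0.4,-372.7,25,0,0.4,-0.4,-372.7,5,0,0.4,-0.4,-372.7,1.5,0,0.4,-0.4,-372.7,1.5,0,0.4,-0.4,-372.7,1.5,0,0])

```text
t: 20.65
eef_pos: [437.9, -68.6, 7.9]
orientation: [3.14, 0.0, 1.43]
force: [0.3, 0.6, -0.5]
gripper_width: 43.5
grasp_force: 0.0
```

>>> carry_out(series=[0,0,0,0,-0.3,0,0,0,0,-1,0,0,0,0,-1,0,0,0,0,-1,0,0,0,0,-1,0,0,0,0,-1])

```text
t: 21.4
eef_pos: [437.8, -68.8, 8.0]
orientation: [3.14, -0.0, 1.43]
force: [-0.8, 1.2, 5.9]
gripper_width: 27.4
grasp_force: 21.0
```

Run:
```python
from h import *
c=cap('wrist');d=cap('scene')
a=c['frame'][:,:,::-1];b=cv2.resize(d['frame'][150:390,150:470,::-1],(640,480))
cv2.imwrite('pics/w6.png',cv2.resize(np.vstack([a,b]),(448,600*1120//1120)))
```

```text
(no output)
```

View pics/w6.png

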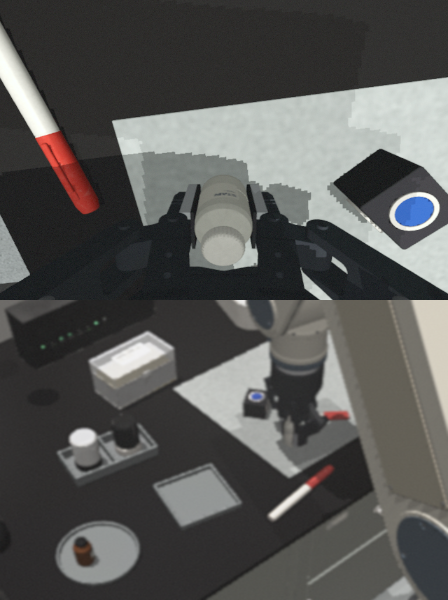

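>>> carry_out(series=[0,0,50,0,-1,0,0,100,0,-1,0,60,100,0,-1,0,120,100,0,-1,0,180,100,0,-1,0,240,100,0,-1,0,295,100,0,-1,0,325,100,0,-1,0.2,334.7,100,0,-1,0.2,334.7,90,0,-1,0.2,334.7,60,0,-1,0.2,334.7,30,0,-1,0.2,334.7,12,0,-1,0.2,334.7,5,0,-1,0.2,334.7,2.5,0,-1,0.2,334.7,1.7,0,-1,0.2,334.7,1,0,-1,0.2,334.7,1,0,-1,0.2,334.7,1,0,-1])

```text
t: 23.88
eef_pos: [438.0, 266.3, 9.0]
orientation: [3.14, -0.001, 1.43]
force: [-0.3, -0.4, 5.6]
gripper_width: 26.8
grasp_force: 21.0
```

>>> carry_out(series=[0,0,0.3,0,-1,0,0,0.3,0,-0.15,0,0,0.3,0,-0.08,0,0,0.3,0,-0.08,0,0,40,0,-0.08,0,0,90,0,0,15,-60,110,-0.15,1,30,-120,110,-0.3,1,45,-180,110,-0.45,1,60,-240,110,-0.6,1,80,-300,110,-0.75,1,92.7,-342.7,100,-0.793,1,92.7,-342.7,85,-0.793,1,92.7,-342.7,60,-0.793,1,92.7,-342.7,60,-0.793,1,92.7,-342.7,60,-0.793,1])

```text
t: 25.88
eef_pos: [530.1, -75.9, 68.5]
orientation: [-3.141, 0.0, 0.638]
force: [0.7, -1.0, 0.6]
gripper_width: 85.4
grasp_force: 0.0
```

Run:
```python
from h import *
o=telemetry.get_obs();print(o['eef_pos'],o['orientation'])
c=cap('wrist');d=cap('scene')
P=cloud(c);q=P[(c['range_z']>0)&(abs(P[...,0]-530)<35)&(abs(P[...,1]+76)<35)&(P[...,2]>32)&(P[...,2]<41)]
print(cv2.minAreaRect(q[:,:2].astype('float32')))
a=c['frame'][:,:,::-1];b=cv2.resize(d['frame'][150:390,150:470,::-1],(640,480))
cv2.imwrite('pics/w7.png',cv2.resize(np.vstack([a,b]),(448,600)))
```

```text
[530.12213839 -75.9469362   68.47146433] [-3.14133167e+00  1.60667707e-04  6.38005088e-01]
((530.80810546875, -76.94259643554688), (36.622161865234375, 40.258453369140625), 36.69095230102539)
```

View pics/w7.png

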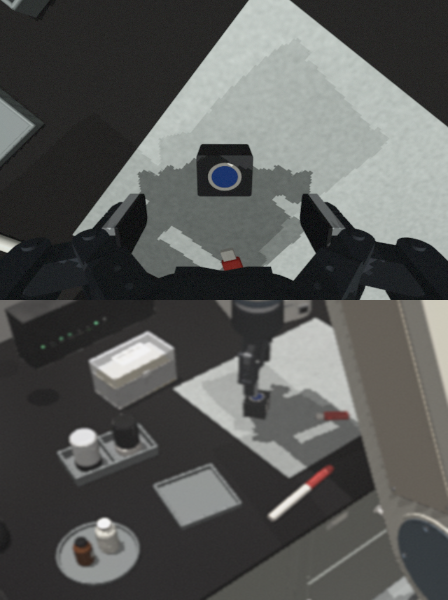

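>>> carry_out(series=[0,0,-30,0,1,0,0,-55,0,1,0,0,-64,0,1,0,0,-64,0,1,0,0,-64,0,0,0,0,-64,0,-1,0,0,-64,0,-1,0,0,-64,0,-1,0,0,-64,0,-1,0,0,-64,0,-1,0,0,-64,0,-1], squeeze=30)

```text
t: 27.35
eef_pos: [530.8, -76.8, 5.0]
orientation: [3.141, -0.001, 0.637]
force: [0.4, 0.2, 6.9]
gripper_width: 39.4
grasp_force: 31.1
```

>>> carry_out(series=[0,0,40,0,-1,0,0,80,0,-1,-25,52,80,0,-1,-50,104,80,0,-1,-75,156,80,0,-1,-88,184,80,0,-1,-93.2,194.7,80,0,-1,-93.2,194.7,70,0,-1,-93.2,194.7,45,0,-1,-93.2,194.7,22,0,-1,-93.2,194.7,10,0,-1,-93.2,194.7,5,0,-1,-93.2,194.7,2.5,0,-1,-93.2,194.7,1.7,0,-1,-93.2,194.7,1,0,-1,-93.2,194.7,1,0,-1,-93.2,194.7,1,0,-1])

```text
t: 29.48
eef_pos: [437.4, 118.0, 6.0]
orientation: [3.141, -0.001, 0.637]
force: [-1.5, -1.0, 6.5]
gripper_width: 39.6
grasp_force: 31.7
```

Release to about 53 mm, lift, and back off clear for a final look.

>>> carry_out(series=[0,0,0.3,0,-1,0,0,0.3,0,0.1,0,0,0.3,0,0.25,0,0,0.3,0,0.25,0,0,40,0,0.25,0,0,90,0,0.5,0,0,150,0,1,0,-60,200,0,1,0,-120,220,0,1,0,-180,220,0,1,0,-240,220,0,1,0,-240,220,0,1,0,-240,220,0,1])

```text
t: 31.1
eef_pos: [436.6, -122.2, 225.0]
orientation: [-3.141, 0.0, 0.635]
force: [0.3, 0.8, -0.8]
gripper_width: 85.7
grasp_force: 0.0
```

Run:
```python
from h import *
c=cap('top');d=cap('scene')
P=cloud(c)
for n,x,y,z in(('wht',597,197,70),('blk',587,133,70),('oil',438,304,53),('drop',438,266,63),('cube',437,118,38)):
    q=P[(np.hypot(P[...,0]-x,P[...,1]-y)<30)&(P[...,2]>z-6)&(P[...,2]<z+8)];print(n,len(q),np.median(q,0).round(1))
a=cv2.resize(c['frame'][170:350,130:500,::-1],(740,360));b=cv2.resize(d['frame'][150:390,150:470,::-1],(320,240))
b=cv2.copyMakeBorder(b,0,0,0,420,0);cv2.imwrite('pics/f.png',np.vstack([a,b]))
```

```text
wht 316 [594.4 195.2  69.8]
blk 313 [585.3 130.6  69.6]
oil 70 [436.5 302.4  52.4]
drop 78 [436.8 265.   63.2]
cube 404 [436.5 116.8  37.4]
```

View pics/f.png

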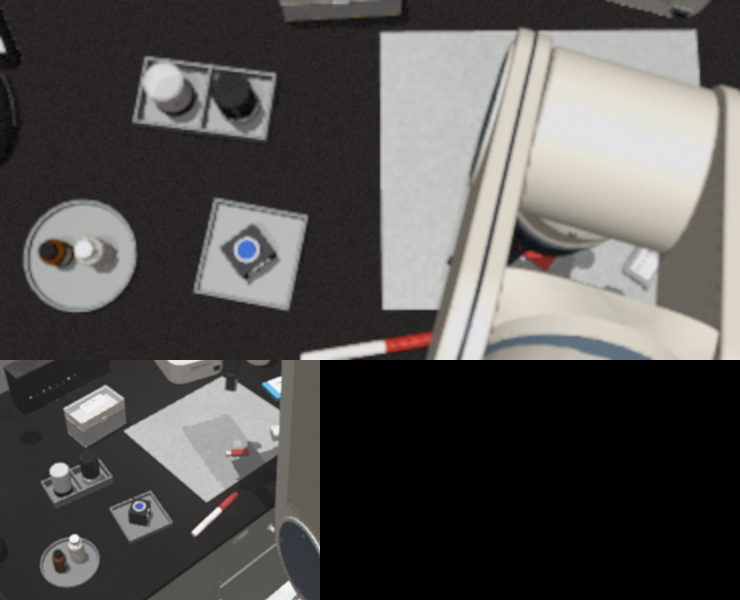

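All five are upright in their trays, with top heights of 70, 70, 52, 63 and 37 mm as expected. The USB stick and cover-slip box have not moved.

```bash
python3 -c "
from rig import workorder;print(workorder.job_done())"
```

```text
the job is handed in; nothing more can be done
None
```

The job is handed in at about 31 s of the 128 s allowed: both canisters, both bottles and the filter cube stand upright in their trays, and the cover-slip box and USB stick are where they lay.

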